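# Turn a flanged brass plate over with a lifter

### The job

Take the lifter from its steel block, feel its blade along the low deck and under the brass plate's near rim, and tip the plate over the step so that it lies flat, other face up, on the board's high deck. Press lightly, do not let the plate drop back, never touch the plate with the gripper and leave the other things alone. Then stand the lifter back upright on the steel block and let go.

Things in the scene. Friction and masses are not known exactly. Their poses are not given: they have to be found in the camera images.
- lifter: Hand lifter, 0.135 kg: black rubber-sleeved, non-slip handle, 22 mm (x) x 16 mm (y), up to z = 80 mm, on a steel foot 26 x 26 x 10 mm, with a thin steel blade at the foot's front. Origin: centre of the foot's underside; z up the handle, x towards the blade. It starts standing on the steel block, blade out over the block's edge.
- lifter_grip (a point): Point on the lifter's handle axis 55 mm above the foot's underside: grip firmly here, across the lifter's y.
- lifter_root (a point): Where the blade leaves the foot (lifter x = 13, z = 3 mm). Blade 70 mm long, 28 wide, 1.5 thick, sloping gently down: if straight, its tip's underside is at lifter x = 83, z = -4 mm. But it is bent: the tip lies anywhere up to 7 mm above or below that (differs each time, not measured), so find the deck by feel. It stays as bent in use.
- rest: Plain steel bench block 75 x 75 x 18 mm, fixed on the bench; the lifter's stand. Origin: centre of its underside, its top at z = 18 mm.
- board: Fixed wooden turning board, 180 mm (x) x 120 mm (y), with a 7 mm step up across it. Origin: on the bench under the step's face; x points from low to high deck, away from the robot. Low deck: top at z = 14 mm, x = -100 to 0. High deck: top at z = 21 mm, x = 0 to 80. The step's upright face (x = 0) is the stop on which the plate pivots.
- plate: Brass plate, about 0.09 kg, origin at its middle: rim 56 mm (x) x 72 mm (y) x 3 mm, with a pad 32 x 48 mm standing 3 mm proud on both faces (9 mm thick over all), so the rim overhangs the deck by 12 mm, 3 mm above it. z points up at the start (face with an inlaid disc), down once turned. It lies on the low deck, squarely, 1 to 10 mm short of the step.
- dish: Bystander: shallow copper dish, 78 mm across, 18 mm high; origin under its centre.
- cutters: Bystander: yellow-handled wire cutters lying flat, 134 mm long, origin under the middle.
- wax: Bystander: lump of beeswax 28 x 34 x 16 mm, origin under its centre.
Mind the look-alikes: they are no part of the job. Leave any blue look-alike of the rest alone.

How it is judged:
By the outcome, as a careful person would: the job done as asked, in the order asked, and still so for the second after the job is handed in, with the robot touching nothing.
It also fails if it takes over 72 s, if anything falls off the work surface, if the arm or the gripper's body presses on something with over 40 N, if the wrist force passes 120 N, or if a joint passes its speed limit or range.

### The arm

A 6-joint arm with a two-finger parallel gripper is mounted at the origin on a cart in front of the work surface, level with it; the furniture and walls round the work are solid. World frame = base frame: x ahead of the robot, y to its left, z up, the work surface at z = 0. Lengths are in mm, angles in rad, forces in N, time in s.
With the tool pointing down it reaches from about 275 to 825 mm from the base axis. Payload 4.9 kg.
Tool frame: the origin (TCP) lies at the very end of the fingers, on their centre line; the grasp point (between the pads) lies 19 mm behind it; z points along the fingers, y is the line along which they close (so a half turn about z gives the same grasp; the last joint's range is limited). The gripper opens to 85 mm and grips with 20 to 120 N. Pads are 22 mm wide; open, the fingers measure 114 mm over their backs; the gripper's body (76 mm by 85 mm) begins 54 mm behind the grasp point. The pads swing forward as they close: fully open they stand 13 mm farther back than shut.
Start: joints at [-1.432, 0.326, -0.193, 1.052, 0, 1.437], TCP at [148.197, -529.675, 231.281] pointing down, gripper open.
Joint ranges: [-2.65, 2.65], [-0.97, 1.79], [-1.3, 1.35], [-1.93, 2.1], [-1.47, 1.37], [-3.14, 3.14]. Speed limits (rad/s): [2.57, 2.57, 3.14, 3.14, 3.14, 3.14].

### API

Orientations are given as [roll, pitch, yaw] about the fixed x, y, z axes, in that order (R = Rz(yaw) Ry(pitch) Rx(roll)).
In Python, from bench import bot, solve_ik, imaging gives the robot as it stands. Calls block until the motion is done:
- bot.move_ptp(position, orientation): joint-space move of the TCP to a pose.
- bot.movel(position, rot=None, max_speed=150, threshold=None): straight line of the TCP; rot=None keeps the orientation; max_speed is the mean speed in mm/s. With threshold (N) it stops when the force on the tool has changed by that much, and returns True; else False.
- bot.move_j(angles): joint-space move.
- bot.grip(opening, effort=None): opening from 0.0 (shut) to 1.0 (fully open); effort is the grip in N (None keeps the last); returns when the fingers have stopped.
- bot.dwell(seconds).
- solve_ik(position, orientation): joint angles nearest the present ones, or None.
- bot.get_state(): the state.
- imaging.capture(name): name is "scene" or "side" or "wrist"; returns the picture (480x640x3 uint8, blue, green, red); there is no depth.
- imaging.camera_model(name): a dict with "K" (3x3 intrinsics, pixels), "position" and "rotation" of the camera in the world. Camera axes: x right, y up, looking along -z (the intrinsics and any distortion apply to the point x, -y, -z); pixel columns grow to the right and rows downward; lengths in mm; the calibration is good to about 2 mm. A picture is of the moment at which its call begins: read the wrist's pose just before it. camera_model takes no time and is no camera call; for the wrist camera it gives the pose at the moment of the call.
A pose or a line that the arm cannot do raises bot.IKError and nothing moves.
- bot.sign_off(): hands the job in; it is judged then, once.
The state is a dict: "t": time; "qpos": joint angles; "joint_velocities": joint speeds; "effort": joint torques, N m; "tcp_pos": TCP position; "orientation": TCP orientation; "contact_force": force on the tool from outside, world axes, zero at the start; "wrist_torque": the same for the moment, N m; "opening": opening from 0.0 (shut) to 1.0 (fully open); "gripper_force": force on a finger pad.
Only numpy, scipy, OpenCV 4.12 (cv2) and the standard library are available. Lean on these libraries where they do the work, as an engineer would, in place of code of your own. Each camera call takes 0.05 s, during which the arm holds its last target. There are 200 camera calls.

## Working session

There is one attempt and no reset: what is moved stays moved. The work goes in short steps, each a Python script; the robot and the scene stay as the last script left them, time stands still between calls to the robot, and variables do not carry over. Pictures are saved under pics/ and viewed, at most 10 in all, crops included, and the job is handed in when it is done.

```bash
ls; mkdir -p pics; python3 - <<'E'
from bench import bot, imaging
import cv2, numpy as np
a=imaging.capture("scene"); b=imaging.capture("side")
cv2.imwrite("pics/scene.png",a); cv2.imwrite("pics/side.png",b)
for n in("scene","side","wrist"):
    m=imaging.camera_model(n); print(n,{k:np.round(v,3).tolist() if not isinstance(v,str) else v for k,v in m.items()})
print(bot.get_state())
E
```

```text
pics
scene {'K': [[460.232, 0.0, 322.017], [0.0, 460.232, 246.066], [0.0, 0.0, 1.0]], 'position': [842.465, 391.512, 967.562], 'rotation': [0.5, 0.001, 2.472]}
side {'K': [[460.183, 0.0, 313.105], [0.0, 460.183, 235.083], [0.0, 0.0, 1.0]], 'position': [396.777, -764.938, 685.055], 'rotation': [0.937, 0.022, -0.205]}
wrist {'K': [[381.845, 0.0, 316.968], [0.0, 381.845, 244.326], [0.0, 0.0, 1.0]], 'position': [226.53, -507.338, 374.195], 'rotation': [-0.322, 0.001, -1.297]}
{'t': 0.1, 'qpos': array([-1.43217874e+00,  3.26881983e-01, -1.93456803e-01,  1.05201834e+00,
        1.11742161e-05,  1.43658217e+00]), 'joint_velocities': array([-0.00052618, -0.00170232,  0.00326141, -0.00154136, -0.00228558,
       -0.00027974]), 'effort': array([-1.28261618e-04, -4.44239402e+01,  2.63037980e+01,  7.89309939e-03,
       -1.94305244e-04,  2.34282247e-06]), 'tcp_pos': array([ 148.13790448, -529.14092822,  230.58377297]), 'orientation': array([-3.14004739e+00, -2.19926536e-04,  2.72831563e-01]), 'contact_force': array([0.30604324, 0.34930869, 0.42055108]), 'wrist_torque': array([-0.03760552,  0.03298287,  0.01574207]), 'gripper_force': 0.0, 'opening': 1.0053525514243553}
```

View pics/scene.png

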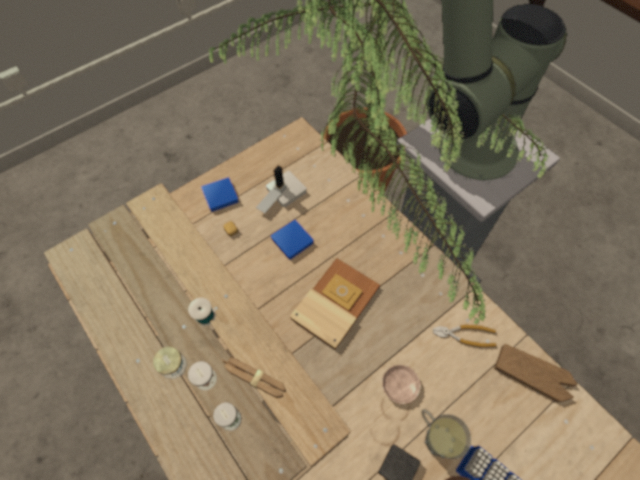

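View pics/side.png

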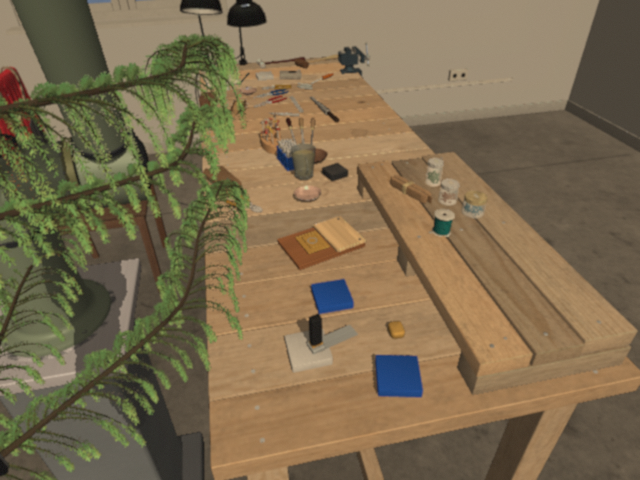

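The scene view shows the lifter's handle at about (279,178) on the grey block (285,188). The blue look-alikes of the block are at (220,194) and (293,240). The board is at (335,303), with the low red-brown deck nearer the robot and the brass plate at (343,291). The cutters are at (465,335), the dish at (402,385) and the wax at (231,229). The grey block carrying the lifter is the rest. I'll localise these roughly, then take closer wrist views.

```bash
cat > h.py <<'E'
import numpy as np, cv2
from scipy.spatial.transform import Rotation as R
from bench import bot, solve_ik, imaging
def rot(rpy): return R.from_euler('xyz',rpy).as_matrix()
def cast(cam,uv,z):
    K=np.array(cam['K']);p=np.array(cam['position']);M=rot(cam['rotation']) if np.size(cam['rotation'])==3 else np.array(cam['rotation'])
    uv=np.atleast_2d(uv).astype(float)
    d=np.c_[(uv[:,0]-K[0,2])/K[0,0],-(uv[:,1]-K[1,2])/K[1,1],-np.ones(len(uv))]@M.T
    return p+d*((z-p[2])/d[:,2])[:,None]
def proj(cam,P):
    K=np.array(cam['K']);M=rot(cam['rotation']);q=(np.atleast_2d(P)-cam['position'])@M
    return np.c_[K[0,2]+K[0,0]*q[:,0]/-q[:,2],K[1,2]-K[1,1]*q[:,1]/-q[:,2]]
E
python3 - <<'E'
from h import *
c=imaging.camera_model("scene"); s=imaging.camera_model("side")
np.set_printoptions(precision=1,suppress=True)
for n,uv,z in[("base",(480,160),0),("rest",(285,188),18),("liftertop",(279,170),98),("bladetip",(265,210),20),("plate",(343,291),23),("board high corners",[(315,290)],21),("lo far corner",(343,262),14),("hi L",(336,345),21),("hi far",(292,311),21),("lo R",(379,290),14),("wax",(231,229),8),("blue",(293,240),18)]:
    print(n,cast(c,uv,z))
for n,uv,z in[("rest",(308,352),18),("liftertop",(315,318),98),("plate",(313,241),23),("tip",(354,330),20)]: print(n,cast(s,uv,z))
E
```

```text
base [[22.9 33.5  0. ]]
rest [[ 490.9 -204.5   18. ]]
liftertop [[ 500.9 -205.2   98. ]]
bladetip [[ 569.  -180.4   20. ]]
plate [[557.1 104.7  23. ]]
board high corners [[603.8  63.5  21. ]]
lo far corner [[508.  46.  14.]]
hi L [[646.1 189.3  21. ]]
hi far [[673.5  71.4  21. ]]
lo R [[489.5 150.3  14. ]]
wax [[ 661.7 -193.8    8. ]]
blue [[565.1 -71.   18. ]]
rest [[ 485.2 -222.9   18. ]]
liftertop [[ 500.8 -218.2   98. ]]
plate [[561.1  96.6  23. ]]
tip [[ 580.5 -192.5   20. ]]
```

```bash
python3 - <<'E'
from h import *
import json
def look(x,y,yaw,n):
    u=np.array([np.cos(yaw),np.sin(yaw)])
    bot.move_ptp([x+45*u[0],y+45*u[1],235],[np.pi,0,yaw])
    bot.dwell(.25)
    m=imaging.camera_model("wrist"); im=imaging.capture("wrist"); cv2.imwrite(f"pics/{n}.png",im)
    json.dump({k:np.array(v).tolist() for k,v in m.items()},open(n+".json","w")); print(n,bot.get_state()["t"],bot.get_state()["qpos"].round(2))
look(560,100,.15,"wb"); look(515,-208,.33,"wl")
E
```

```text
wb 3.1583 [ 0.05  0.44 -0.01  1.12 -0.    3.05]
wl 4.625 [-0.46  0.4  -0.08  1.1   0.    2.35]
```

View pics/wb.png

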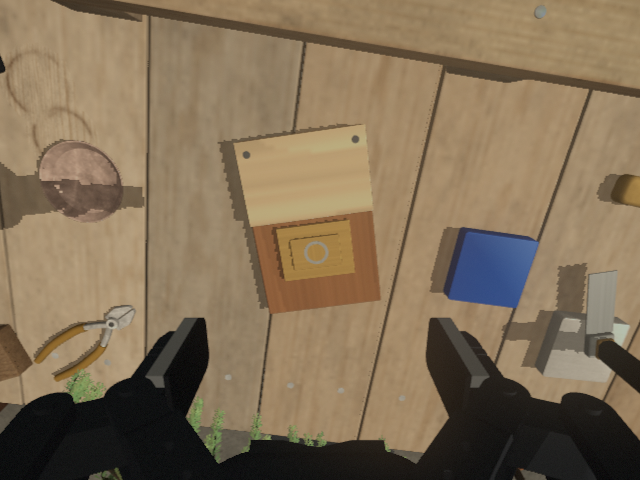

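View pics/wl.png

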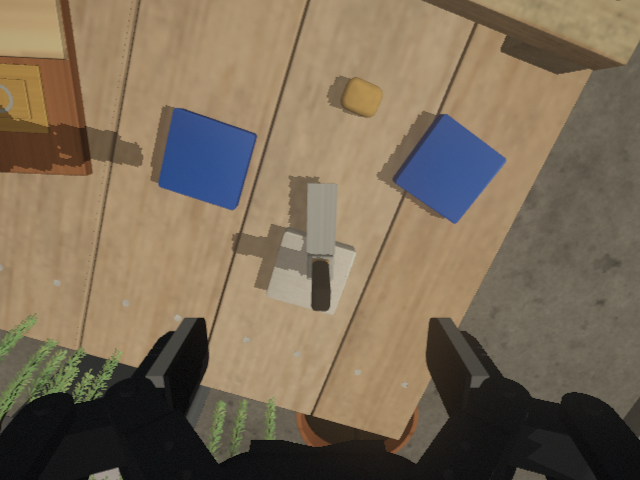

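The wrist board view shows the low deck's near corners at (270,314) and (381,300), the step line from (250,227) to (373,211), and the plate's rim spanning (276,227) to (355,275) with its disc at (316,252), face up. The lifter view shows the black handle running from its base at (320,262) to its top at (321,308), the blade up to its tip at (322,183), and the grey block. The blue blocks are at (207,158) and (450,168). I'll take exact values from masks.

```bash
python3 - <<'E'
from h import *
import json
np.set_printoptions(precision=1,suppress=True)
def largest(m,x0,y0,x1,y1):
    k=np.zeros_like(m);k[y0:y1,x0:x1]=m[y0:y1,x0:x1]
    c=max(cv2.findContours(k,cv2.RETR_EXTERNAL,cv2.CHAIN_APPROX_NONE)[0],key=cv2.contourArea);return c
b=cv2.imread("pics/wb.png");mb=json.load(open("wb.json"))
hb=cv2.cvtColor(b,cv2.COLOR_BGR2HSV)
print("hsv red",hb[295,320],"brass",hb[268,300],hb[235,300],"wood",hb[180,300])
red=cv2.inRange(hb,(0,110,40),(13,255,255))
c=largest(red,225,200,400,325); r=cv2.approxPolyDP(cv2.convexHull(c),6,True)[:,0]; print("red hull",r.tolist())
print(cast(mb,r,14))
br=cv2.inRange(hb,(14,150,80),(30,255,255)); c=largest(br,262,210,368,295)
rc=cv2.boxPoints(cv2.minAreaRect(c)); print("brass px",rc.tolist(),cv2.contourArea(c)); P=cast(mb,rc,20);print(P,P.mean(0)); print("disc",cast(mb,(316,252),23))
print("hi far",cast(mb,[(234,144),(366,124)],21),"step hi edge",cast(mb,[(250,227),(373,211)],21))
l=cv2.imread("pics/wl.png");ml=json.load(open("wl.json")); hl=cv2.cvtColor(l,cv2.COLOR_BGR2HSV)
bk=cv2.inRange(hl,(0,0,0),(180,255,60)); c=largest(bk,300,250,340,316); rc=cv2.minAreaRect(c); print("handle",rc,cv2.boundingRect(c))
x,y,w,h=cv2.boundingRect(c)
print("top edge z98",cast(ml,(x+w/2,y+h-3),98))
gy=cv2.inRange(hl,(0,0,100),(180,45,255)); 
for row in (188,200,215,230,245):
    k=np.where(gy[row,295:350])[0]+295; print(row,k.min(),k.max(),cast(ml,[(k.min()-.5,row),(k.max()+.5,row)],18).tolist())
k=np.where(gy[170:260,322])[0]+170; print("tip row",k.min(),cast(ml,(322,k.min()),15))
gy[:, :262]=0; c=largest(gy,262,175,360,320); r=cv2.approxPolyDP(cv2.convexHull(c),5,True)[:,0]; print(r.tolist()); print(cast(ml,r,18))
E
```

```text
hsv red [ 13 151 137] brass [ 18 150 160] [ 18 146 161] wood [ 18  98 179]
red hull [[371, 211], [379, 299], [270, 313], [253, 227]]
[[606.6  52.9  14. ]
 [514.2  26.1  14. ]
 [480.6 138.2  14. ]
 [573.2 165.4  14. ]]
brass px [[288.5000305175781, 259.5], [292.0000305175781, 258.0], [296.6551818847656, 268.862060546875], [293.1551818847656, 270.362060546875]] 11.5
[[546.6 126.2  20. ]
 [548.7 122.9  20. ]
 [537.8 116.7  20. ]
 [535.6 120.   20. ]] [542.2 121.5  20. ]
disc [[559.6 100.2  23. ]]
hi far [[650.7 189.2  21. ]
 [685.6  74.   21. ]] step hi edge [[574.9 167.4  21. ]
 [608.4  52.2  21. ]]
handle ((320.5, 284.5), (47.0, 17.0), 90.0) (312, 261, 18, 48)
top edge z98 [[ 497.1 -217.    98. ]]
188 308 336 [[571.4771654007307, -178.33125008908348, 18.0], [580.4560837221031, -204.34324693906606, 18.0]]
200 307 336 [[560.2110875798207, -181.11116573161826, 18.0], [569.5930432189659, -208.29206374465534, 18.0]]
215 307 335 [[546.2002359023854, -185.8130243775066, 18.0], [555.3849312761271, -212.42405676633282, 18.0]]
230 307 334 [[531.826386684511, -190.6367002521576, 18.0], [540.8087338230089, -216.66309615461927, 18.0]]
245 295 335 [[513.1755692570646, -184.2869243389346, 18.0], [526.499961895875, -222.89690326361512, 18.0]]
tip row 184 [[ 579.1 -190.3   15. ]]
[[309, 183], [336, 184], [355, 252], [332, 314], [267, 295], [284, 235]]
[[ 576.4 -178.2   18. ]
 [ 583.9 -202.6   18. ]
 [ 525.9 -243.9   18. ]
 [ 452.7 -245.7   18. ]
 [ 451.6 -174.2   18. ]
 [ 519.7 -171.3   18. ]]
```

```bash
python3 -c "
import cv2
a=cv2.imread('pics/wb.png')[195:325,220:400];b=cv2.imread('pics/wl.png')[170:325,255:365]
a=cv2.resize(a,None,fx=2.2,fy=2.2,interpolation=2)
b=cv2.resize(b,None,fx=3.6,fy=3.6,interpolation=2)
h=560
import numpy as np
o=np.zeros((h,800,3),np.uint8);o[:a.shape[0],:a.shape[1]]=a;o[:min(h,b.shape[0]),400:400+b.shape[1]]=b[:h]
cv2.imwrite('pics/close.png',o)"
```

```text
(no output)
```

View pics/close.png

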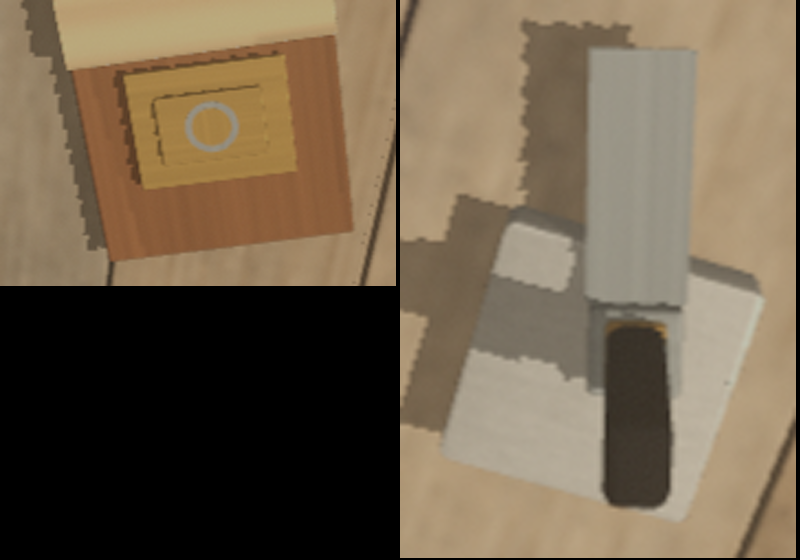

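```bash
python3 - <<'E'
from h import *
import json
np.set_printoptions(precision=1,suppress=True)
ml=json.load(open("wl.json"))
u=np.array([np.cos(.30),np.sin(.30),0])
print("foot corners",F:=cast(ml,[(307.2,255),(333.6,255),(332,279.5),(308,279.5)],28),F.mean(0))
for o in([500,-215,0],[504,-214,0],[507,-213.5,0]):
    o=np.array(o);n=np.array([-u[1],u[0],0])
    print(o,proj(ml,[o+83*u+[0,0,15.5], o+[0,0,98]+11*u,o+[0,0,98]-11*u,o+13*u+13*n+[0,0,28],o-13*u-13*n+[0,0,28]]))
E
```

```text
foot corners [[ 510.8 -198.7   28. ]
 [ 519.2 -223.1   28. ]
 [ 494.2 -230.4   28. ]
 [ 486.4 -207.7   28. ]] [ 502.6 -215.    28. ]
[ 500 -215    0] [[322.3 184. ]
 [320.4 290. ]
 [319.4 314.3]
 [306.5 257. ]
 [331.9 282.2]]
[ 504 -214    0] [[322.7 179.6]
 [320.8 285.4]
 [319.9 309.9]
 [306.9 253.1]
 [332.3 278.4]]
[ 507.  -213.5    0. ] [[323.2 176.5]
 [321.5 282. ]
 [320.5 306.6]
 [307.4 250.2]
 [332.8 275.6]]
```

The crop confirms the choice: the black-handled lifter on the plain steel block, and the plate lying square with its disc up. Now I'll grasp it with a half-turned tool, which leaves more range on joint 6.

```bash
cat >> h.py <<'E'
np.set_printoptions(precision=2,suppress=True)
BO=np.array([592,109.8]); BY=.287
L0=np.array([502.7,-214.5,18.]); LY=.30
def pose(p,yaw,pitch=0,h=36.):
    RL=R.from_euler('xyz',[0,pitch,yaw]); T=RL*R.from_euler('y',np.pi)
    return np.asarray(p)+RL.apply([0,0,h]), T.as_euler('xyz')
def bw(x,z,y=0): # board -> world
    return np.array([BO[0]+x*np.cos(BY)-y*np.sin(BY),BO[1]+x*np.sin(BY)+y*np.cos(BY),z])
def tip_pose(x,z,pitch,tl): # lifter pose with tip underside (lifter z = tl at x=83) at board x, height z
    o=bw(x,z)-R.from_euler('xyz',[0,pitch,BY]).apply([83,0,tl]); return pose(o,BY,pitch)
def st(m=""):
    s=bot.get_state(); print(m,"t",round(s["t"],2),"tcp",s["tcp_pos"],"F",s["contact_force"],"M",s["wrist_torque"],"op",round(s["opening"],3),"gf",round(s["gripper_force"],1)); return s
E
python3 - <<'E'
from h import *
p,o=pose(L0+[0,0,70],LY); bot.move_ptp(p,o)
p,o=pose(L0,LY); bot.movel(p,o,max_speed=80)
st("at"); bot.grip(0.0,90); st("gripped")
bot.movel(p+[0,0,45],max_speed=90); s=st("up"); print(s["qpos"])
print([tip_pose(x,z,a,-4) and solve_ik(*tip_pose(x,z,a,-4)) for x,z,a in((-80,40,0),(-50,14,.1),(-50,14,-.1),(0,60,0),(0,60,-.5),(30,45,0))])
E
```

```text
at t 8.34 tcp [ 503.12 -214.75   54.48] F [-0.06  0.11  0.06] M [0.   0.01 0.03] op 1.002 gf 0.0
gripped t 8.98 tcp [ 502.94 -214.58   54.29] F [0.83 0.08 2.84] M [0.09 0.07 0.  ] op 0.173 gf 88.3
up t 9.63 tcp [ 502.44 -214.39   98.74] F [ 0.4   0.06 -0.89] M [ 0.02  0.01 -0.02] op 0.174 gf 87.7
[-0.54  0.44 -0.38  0.74 -0.   -0.84]
[array([-0.02,  0.3 , -0.67,  0.59,  0.  , -0.31]), array([ 0.02,  0.45, -0.5 ,  0.71, -0.03, -0.27]), array([-0.03,  0.35, -0.75,  0.38,  0.03, -0.31]), array([ 0.02,  0.4 , -0.45,  0.72,  0.  , -0.26]), array([-0.09,  0.28, -1.05, -0.23,  0.18, -0.33]), array([ 0.04,  0.47, -0.39,  0.71,  0.  , -0.25])]
```

```bash
python3 - <<'E'
from h import *
bot.movel(*tip_pose(-82,60,0,-4),max_speed=220)
bot.movel(*tip_pose(-82,25,0,-4),max_speed=80); bot.dwell(.3); st("pre")
p,o=tip_pose(-82,5,0,-4)
hit=bot.movel(p,o,max_speed=12,threshold=1.2); s=st(f"hit {hit}")
bot.dwell(.2); s=st("held")
print("foot z",s["tcp_pos"][2]-36,"tip in lifter z",14-(s["tcp_pos"][2]-36))
cv2.imwrite("pics/feel.png",np.hstack([imaging.capture("scene")[200:400,240:440],imaging.capture("side")[170:370,220:420]]).repeat(2,0).repeat(2,1))
E
```

```text
pre t 11.97 tcp [434.09  63.1   65.39] F [-0.22  0.62 -1.62] M [ 0.05 -0.06  0.04] op 0.177 gf 87.7
hit True t 13.18 tcp [433.52  63.05  48.91] F [-0.15 -0.94  4.2 ] M [-0.03 -0.22 -0.  ] op 0.172 gf 88.3
held t 13.38 tcp [433.45  63.05  48.85] F [ 0.16 -0.23  4.55] M [ 0.03 -0.39 -0.06] op 0.171 gf 88.3
foot z 12.853685002586538 tip in lifter z 1.1463149974134623
```

View pics/feel.png

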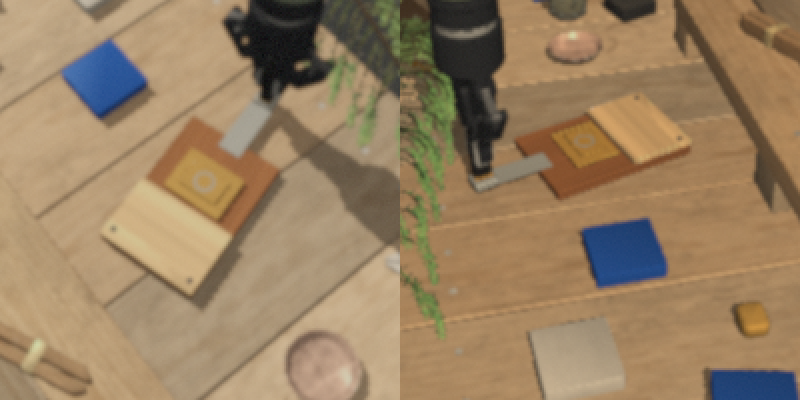

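The blade bears on the deck centred on the plate, with its tip (blade end at (237,150) in the left crop) short of the rim. The feel puts the tip about 5 mm above nominal, so the blade is almost flat. I'll tilt it slightly nose-down, re-feel gently and slide in.

```bash
cat > slide.py <<'E'
from h import *
tl=1.1; a=0.06
bot.movel(*tip_pose(-82,19,a,tl),max_speed=40); bot.dwell(.3); s0=st("pre")
p,o=tip_pose(-82,10,a,tl)
hit=bot.movel(p,o,max_speed=6,threshold=1.2); s=st(f"hit {hit}")
off=s["tcp_pos"]-tip_pose(-82,14,a,tl)[0]; print("off",off)
p,o=tip_pose(-82,14+off[2]+.4,a,tl); bot.movel(p,o,max_speed=20); bot.dwell(.2); st("eased")
p,o=tip_pose(-36,14+off[2]+.4,a,tl)
hit=bot.movel(p,o,max_speed=14,threshold=2.5); s=st(f"slid {hit}")
q=tip_pose(0,14,a,tl)[0]; print("tip board x (nominal)",(s["tcp_pos"]-q)[:2]@[np.cos(BY),np.sin(BY)],"z off",s["tcp_pos"][2]-q[2])
v=imaging.capture("scene")[230:360,270:400]; w=imaging.capture("side")[190:320,240:370]
cv2.imwrite("pics/slid.png",cv2.resize(np.hstack([v,w]),None,fx=3,fy=3,interpolation=2))
E
python3 slide.py
```

```text
pre t 14.19 tcp [435.33  63.7   58.57] F [ 0.8  -0.18 -1.69] M [ 0.05 -0.1   0.01] op 0.179 gf 87.6
hit True t 15.07 tcp [435.72  63.69  53.79] F [-0.59 -1.07  4.34] M [ 0.02 -0.3   0.02] op 0.176 gf 87.9
off [-0.18 -0.03 -0.03]
eased t 15.52 tcp [435.81  63.73  54.08] F [-0.17  0.29 -0.01] M [-0.02 -0.21 -0.02] op 0.174 gf 87.7
slid True t 17.77 tcp [469.8   73.78  53.93] F [ 1.69 -0.41  1.74] M [ 0.02 -0.46 -0.02] op 0.176 gf 87.8
tip board x (nominal) -46.63888706837374 z off 0.1145289314103266
```

View pics/slid.png

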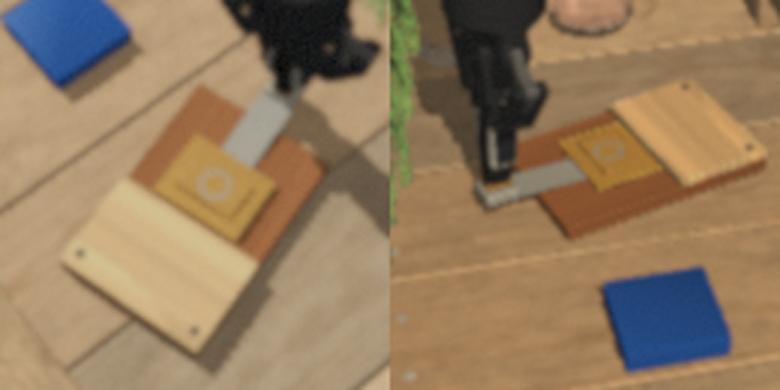

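The blade has gone under the near rim (scene crop, at about (240,150)). A strip of deck still shows between the plate and the step, so I'll keep pushing gently until the plate meets the step.

```bash
python3 - <<'E'
from h import *
tl=1.1;a=.06
bot.dwell(.1); st("pre")
p,o=tip_pose(-33,14.4,a,tl)
hit=bot.movel(p,o,max_speed=12,threshold=3.5); s=st(f"slid {hit}")
q=tip_pose(0,14,a,tl)[0]; print("tip board x (nominal)",(s["tcp_pos"]-q)[:2]@[np.cos(BY),np.sin(BY)],"z off",s["tcp_pos"][2]-q[2])
bot.dwell(.1); st()
v=imaging.capture("scene")[230:360,270:400]; w=imaging.capture("side")[190:320,240:370]
cv2.imwrite("pics/slid2.png",cv2.resize(np.hstack([v,w]),None,fx=3,fy=3,interpolation=2))
E
```

```text
pre t 17.98 tcp [469.67  73.75  53.81] F [1.68 0.6  2.24] M [ 0.19 -0.67  0.01] op 0.17 gf 87.8
slid True t 18.33 tcp [469.75  73.82  53.86] F [-0.33 -0.06  5.81] M [ 0.04 -0.24  0.02] op 0.171 gf 88.3
tip board x (nominal) -46.67814830215886 z off 0.044072621945709045
 t 18.43 tcp [469.79  73.82  53.87] F [-1.76 -0.53  5.55] M [ 0.   -0.07 -0.05] op 0.174 gf 88.3
```

View pics/slid2.png

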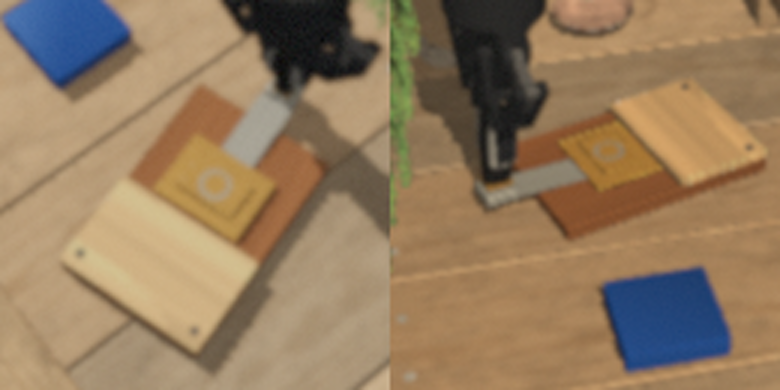

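```bash
cat >> h.py <<'E'
def fav(m="",n=6):
    S=[]
    for _ in range(n): s=bot.get_state(); S.append(np.r_[s["contact_force"],s["wrist_torque"]]); bot.dwell(.03)
    print(m,"t",round(s["t"],2),"tcp",s["tcp_pos"],"FM",np.mean(S,0)); return s
def rel(a,tl,s):
    q=tip_pose(0,0,a,tl)[0]; d=s["tcp_pos"]-q; return d[:2]@[np.cos(BY),np.sin(BY)],d[2]
E
python3 - <<'E'
from h import *
tl=1.1;a=.06
s=fav("pre"); x,z=rel(a,tl,s)
p,o=tip_pose(x-.5,14.9,a,tl); bot.movel(p,o,max_speed=10); s=fav("raised"); print(rel(a,tl,s))
for x in(-44,-42,-40,-38,-36):
    p,o=tip_pose(x,14.9,a,tl)
    hit=bot.movel(p,o,max_speed=12,threshold=4); s=fav(f"slid {hit}",3); print(rel(a,tl,s))
    if hit: break
E
```

```text
pre t 18.7 tcp [469.8   73.8   53.84] FM [-1.7  -0.64  5.44 -0.01 -0.02 -0.  ]
raised t 19.21 tcp [469.    73.6   54.41] FM [-0.58 -0.49 -1.28  0.02 -0.04 -0.  ]
(np.float64(-47.45739593206925), np.float64(14.600031770262966))
slid False t 19.72 tcp [472.54  74.51  54.75] FM [-0.05  0.16 -1.36 -0.   -0.07 -0.  ]
(np.float64(-43.80450614508831), np.float64(14.9311316766645))
slid False t 20.13 tcp [473.74  74.96  54.64] FM [-2.48 -0.69  0.54 -0.13  0.42  0.01]
(np.float64(-42.52595861042453), np.float64(14.828924936264627))
slid True t 20.44 tcp [473.52  75.02  54.16] FM [-0.16 -0.77  2.37  0.02 -0.32 -0.05]
(np.float64(-42.72040340663865), np.float64(14.345196659322667))
```

```bash
cat >> h.py <<'E'
def shift(n,c,h=9):
    a=cv2.imread(f"pics/{n}.png"); b=imaging.capture(n); u,v=c
    t=cv2.resize(a[v-h:v+h,u-h-2:u+h+2],None,fx=6,fy=6,interpolation=cv2.INTER_CUBIC)
    w=cv2.resize(b[v-h-14:v+h+14,u-h-16:u+h+16],None,fx=6,fy=6,interpolation=cv2.INTER_CUBIC)
    _,m,_,l=cv2.minMaxLoc(cv2.matchTemplate(w,t,cv2.TM_CCOEFF_NORMED))
    d=np.array(l)/6-14; cam=imaging.camera_model(n)
    e=(cast(cam,np.array(c)+d,23)-cast(cam,c,23))[0,:2]
    print(n,"score",round(m,3),"shift px",d,"board mm",e@[np.cos(BY),np.sin(BY)],e@[-np.sin(BY),np.cos(BY)])
E
python3 - <<'E'
from h import *
s=fav("now",3); shift("scene",(343,291)); shift("side",(313,241))
cv2.imwrite("pics/cur.png",imaging.capture("scene"))
E
```

```text
now t 20.54 tcp [473.43  75.02  54.12] FM [ 1.1  -0.09  1.16  0.05 -0.55 -0.02]
scene score 0.717 shift px [-1.5   2.33] board mm 6.5498281497601605 0.40492913760324045
side score 0.549 shift px [ 1.67 -0.17] board mm 3.765924326166504 -1.4029510326140322
```

The plate moved 4–6 mm and now sits against the step, with the tip seated at the pad's near wall, about 1.4 mm beyond nominal in x. Next I'll tip it along the arc that the rim's underside follows.

```bash
cat > tip.py <<'E'
from h import *
import sys
tl=1.1;a=.06
PTS=[(0,0),(0,3),(12,-3),(12,6),(44,-3),(44,6)]
def tip_at(th):
    c,s=np.cos(th),np.sin(th)
    Z=np.array([q*s+n*c for q,n in PTS]); X=np.array([-q*c+n*s for q,n in PTS])
    cz=14-Z.min()
    low=cz+Z<21; cx=-X[low].max()
    if th>np.pi/2:  # rim's upper face on the step's top edge
        k=(21-cz-3*c)/s; cx=-(3*s-k*c)
    q=44.4+3.6*np.sin(min(th,np.pi/2))
    return cx-q*c, cz+q*s          # point on the rim's underside = blade tip's upper edge
def go(d0,d1,step,v,thr=6):
    for d in np.arange(d0,d1+.1,step):
        x,z=tip_at(np.radians(d))
        p,o=tip_pose(x+1.4,z-1.5+.3,a,tl)
        if bot.movel(p,o,max_speed=v,threshold=thr): print("HIT at",d); fav("",3); return False
    fav(f"at {d}",3); return True
if __name__=="__main__":
    print([np.round(tip_at(np.radians(d)),1).tolist() for d in(3,15,45,75,90,105,120,135)])
    go(4,60,8,22)
    shift("scene",(343,291)); 
    v=imaging.capture("scene")[220:350,270:400]; w=imaging.capture("side")[180:310,240:370]
    cv2.imwrite("pics/mid.png",cv2.resize(np.hstack([v,w]),None,fx=3,fy=3,interpolation=2))
E
python3 tip.py
```

```text
[[-44.7, 18.7], [-44.6, 25.7], [-35.3, 47.2], [-15.3, 60.2], [-3.0, 62.0], [7.6, 61.1], [17.4, 57.1], [24.8, 50.1]]
at 60.0 t 24.11 tcp [490.57  79.86  93.76] FM [-0.    0.51 -1.32 -0.   -0.04  0.03]
scene score 0.505 shift px [ 3.67 -9.67] board mm -24.21307772298284 -6.374637636852416
```

View pics/mid.png

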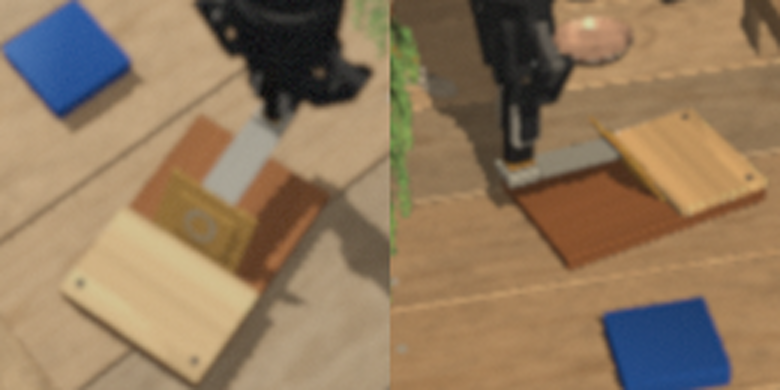

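The plate stands tilted at about 60° against the step, held by the blade tip. I'll carry on over the top, then raise the blade clear.

```bash
python3 - <<'E'
from tip import *
ok=go(68,132,8,22)
if ok:
    bot.dwell(.4); fav("after",3)
    s=bot.get_state(); p=s["tcp_pos"]+[-60*np.cos(BY),-60*np.sin(BY),25]; bot.movel(p,max_speed=120)
    bot.dwell(.2); v=imaging.capture("scene")[220:350,270:400]; w=imaging.capture("side")[180:310,240:370]; fav("back",3)
    cv2.imwrite("pics/turned.png",cv2.resize(np.hstack([v,w]),None,fx=3,fy=3,interpolation=2))
E
```

```text
at 132.0 t 28.17 tcp [538.42  94.01  90.21] FM [-0.19  0.28 -1.53  0.01 -0.06  0.02]
after t 28.67 tcp [538.52  93.98  90.33] FM [-0.33  0.4  -1.06  0.02 -0.07  0.  ]
back t 29.76 tcp [481.13  77.09 115.08] FM [-0.02  0.   -1.    0.01 -0.06 -0.01]
```

View pics/turned.png

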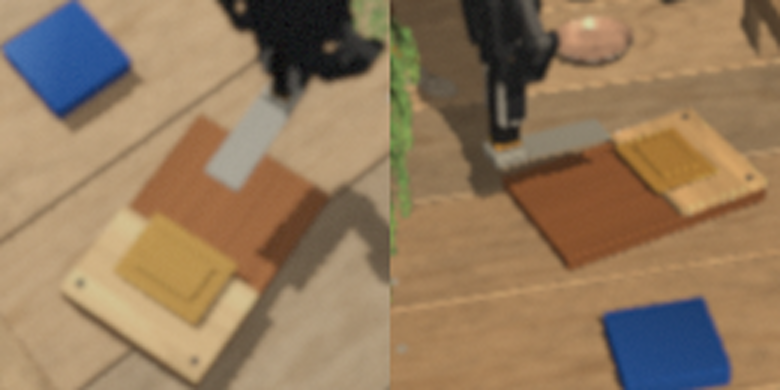

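The plate lies flat on the high deck, plain face up: at (178,268) in the scene crop and (672,160) in the side crop. Now I'll put the lifter back on its block.

```bash
python3 - <<'E'
from h import *
T=np.array([502.9,-214.6,54.4]); o=pose(L0,LY)[1]
bot.movel(bot.get_state()["tcp_pos"]+[0,0,20],max_speed=100)
bot.movel(T+[0,0,70],o,max_speed=200)
bot.movel(T+[0,0,6],o,max_speed=80); bot.dwell(.3); fav("above",3)
hit=bot.movel(T-[0,0,3],o,max_speed=8,threshold=2.5); s=fav(f"down {hit}",3)
bot.grip(1.0); bot.dwell(.2); fav("open",3)
bot.movel(s["tcp_pos"]+[0,0,130],max_speed=120)
yaw=.33; bot.move_ptp([515+45*np.cos(yaw),-208+45*np.sin(yaw),235],[np.pi,0,yaw]); bot.dwell(.3)
im=imaging.capture("wrist"); cv2.imwrite("pics/end_w.png",im); cv2.imwrite("pics/end_s.png",imaging.capture("scene"));cv2.imwrite("pics/end_d.png",imaging.capture("side"))
st("end")
# compare with the first close view
a=cv2.imread("pics/wl.png"); h=lambda i:cv2.boundingRect(cv2.inRange(cv2.cvtColor(i,cv2.COLOR_BGR2HSV),(0,0,0),(180,255,60))[250:318,300:345])
print("handle bbox before/after",h(a),h(im)); d=cv2.absdiff(a,im).max(2)[170:316,262:360]; print("diff px>40",(d>40).sum())
for n,uv in(("scene",(400,385)),("scene",(465,335)),("scene",(231,229))): 
    e=cv2.imread(f"pics/{n}.png");f=cv2.imread("pics/end_s.png");u,v=uv;print(uv,cv2.absdiff(e,f)[v-20:v+20,u-25:u+25].mean())
E
```

```text
above t 33.08 tcp [ 503.07 -214.72   60.67] FM [-0.05  0.23 -1.18  0.02  0.    0.01]
down True t 33.94 tcp [ 502.87 -214.56   54.29] FM [-0.37 -0.12  5.57  0.    0.09 -0.01]
open t 34.92 tcp [ 502.05 -214.07   53.5 ] FM [ 0.04  0.36 -0.73  0.01 -0.    0.01]
end t 39.34 tcp [ 557.57 -193.43  235.01] F [0.23 0.52 0.18] M [ 0.01  0.01 -0.  ] op 1.003 gf 0.0
handle bbox before/after (12, 11, 18, 48) (11, 10, 18, 48)
diff px>40 144
(400, 385) 7.765666666666666
(465, 335) 19.656833333333335
(231, 229) 5.197666666666667
```

```bash
python3 -c "
from bench import bot
print(bot.sign_off())"
```

```text
the job is handed in; nothing more can be done
None
```

The job is handed in at about 39 s: the plate lies flat, other face up, on the high deck, and the lifter stands back on its steel block, released, within about 1 px of its starting place in the wrist view.

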